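# Centre a spindle on the inspection table and start the measurement

## Robot

A 6-joint arm with a two-finger parallel gripper is mounted at the origin on the work surface. World frame = base frame: x ahead of the robot, y to its left, z up, the work surface at z = 0. Lengths are in m, angles in rad, forces in N, time in s.
With the tool pointing down it reaches from about 0.35 to 1 m from the base axis. Payload 7.1 kg.
Tool frame: the origin (TCP) lies on the centre line of the jaws, within the pads' length; the fingertips stand 19 mm ahead of it and the grasp point (between the pads) is the TCP; x points along the fingers, y is the direction in which the jaws open and shut, and the axes are right-handed (so a half turn about x gives the same grasp; the last joint's range is limited). The gripper opens to 85 mm and grips with 20 to 120 N. Pads are 22 mm wide; open, the fingers measure 114 mm over their backs; the gripper's body (76 mm by 85 mm) begins 54 mm behind the grasp point. The pads swing forward as they close: fully open they stand 13 mm farther back than shut.
Start: joints at [-1.171, 0.423, 1.63, -0, 1.089, -0.019], TCP at [0.254, -0.571, 0.25] pointing down, gripper open.
Joint ranges: [-3, 3], [-0.9, 2.11], [0.09, 2.58], [-1.31, 4.45], [0.11, 2.69], [-2.54, 2.54]. Speed limits (rad/s): [2.39, 2.39, 3.01, 3.14, 3.14, 3.14].

## Interface

Orientations are given as a unit quaternion [w, x, y, z].
In Python, from cell import manip gives the robot as it stands.
- The arm moves only by the shell command python3 -m creep 'ROWS' [OPENING] [FORCE]. ROWS is JSON, a list of rows, each a list of 6 numbers: the shift along the world's x, y, z in mm, then the turn, a rotation vector about the world's x, y, z in degrees. In form: [[x, y, z, rx, ry, rz], ...]. A call has 1 to 20 rows; each row is the pose to reach, as a shift and turn from the pose measured when the call began; what a row does not reach only later rows make up. A row lasts 1/10 s, in which the tool goes at most 50 mm and 8.59 degrees, less where a joint would pass 70% of its speed; a pose out of reach is approached as far as the arm can. A call with a gripper value outside its range is refused whole. OPENING is the opening, from -1 (shut) to 1 (fully open), set as the call begins (- or left out, the last holds). The fingers move at their own pace and stop on an object; FORCE is the grip in N (left out, the last holds). Time passes only in rows, so rows that repeat a pose let the fingers close. It gives the time, the measured TCP pose, the force and the opening at its end, in the units of the state.
- manip.state(): the state, without advancing time (a new reading comes with each control period).
- manip.grab_frame(name): name is "scene" or "top" or "wrist"; returns a dict with "pixels" (480x640x3 uint8, red, green, blue), "fx", "fy", "cx", "cy" (pixels), "position" and "rotation" of the camera in the world. Camera axes: x right, y up, looking along -z (the intrinsics and any distortion apply to the point x, -y, -z); pixel columns grow to the right and rows downward; lengths in m; the calibration is good to about 2 mm. The wrist camera is an equidistant fisheye: a pixel r from the principal point sees the ray r / f radians off the axis. A picture is of the moment at which its call begins. There is no depth.
- manip.hand_in(): hands the job in, once; it reports no verdict.
The state is a dict: "time_s": time; "q": joint angles; "joint_vel": joint speeds; "joint_efforts": joint torques, N m; "tool_pos": TCP position; "ee_rot": TCP orientation; "contact_force": force on the tool from outside, world axes, zero at the start; "wrist_torque": the same for the moment, N m; "width": finger opening in m.
Only numpy, scipy, OpenCV 4.12 (cv2) and the standard library are available. Lean on these libraries where they do the work, as an engineer would, in place of code of your own. Each camera call takes 0.05 s, during which the arm holds its last target.

## Task

The brass spindle stands off-centre on the small round platform of the inspection table. Tap it gently with the fingers, pushing only from the side and never gripping or lifting it, until its foot stands inside the white ring with dark metal showing all round; then take the fingers away from it and press the green start button fully down and let go. Do not tip the spindle over or press the button before it is centred, and leave the other things on the bench where they are.

Things in the scene. Friction and masses are not known exactly. Their poses are not given: they have to be found in the camera images.
- spindle: loose turned brass part standing upright on the platform, 52 mm tall, about 0.14 kg (varies): round foot 24 mm diameter and 10 mm high, thin stem 12 mm diameter, heavy head 23 mm diameter from 34 to 52 mm. Top-heavy: pushed slowly at the foot it slides, struck hard or pushed at the head alone it tips; it stays where a slow push leaves it. Straight fingers pointing down meet the foot first. Origin: centre of its underside, z up along its axis
- rotary: fixed round grey inspection table, does not turn: base 120 mm diameter up to 24 mm high, neck, then the dark steel platform, a disc of 84 mm diameter from 42 to 60 mm above the bench. Origin: centre of the underside. Its yaw is arbitrary
- platform (a point): centre of the platform's flat top, 60 mm above the bench. Around it is a flat white ring, 33.6 mm inside diameter, 40 mm outside diameter; the spindle belongs in its middle
- console: fixed yellow control box, 90 x 90 mm, 30 mm high, with the green button in its middle. Origin: centre of the underside. It stands to the left or to the right of the inspection table
- start_top (a point): centre of the top face of the green start button (32 mm diameter), which is pressed straight down
- start (a joint): travel of the start button in m: 0 released, 0.006 fully down; a spring of 4 N at full travel brings it back
- tray: fixed grey open tray, 120 x 100 mm, 35 mm high, holding two rings. Origin: centre of the underside. It stands on the opposite side of the inspection table from the control box
- spare: bystander: a steel spindle of the same shape as the brass one, standing on the bench. Origin: centre of its underside
- screwdriver: bystander: orange-handled screwdriver lying on the bench, about 200 mm long
- wrench: bystander: steel wrench lying on the bench, about 180 mm long
- spray: bystander: white spray bottle, 68 mm diameter, 193 mm tall, green trigger head. Origin: centre of its underside
- bearing: bystander: steel ring of 38 mm diameter, 12 mm high, lying in the grey tray
- collar: bystander: brass ring of 32 mm diameter, 16 mm high, lying in the grey tray
There are look-alikes about, which are no part of the job. What is shaped like the spindle but brown or pink is not meant.

How it is judged:
By the outcome, as a careful person would: the job done as asked, in the order asked, and still so for the second after the job is handed in, with the robot touching nothing.
It also fails if it takes over 45 s, if anything falls off the work surface, if the arm or the gripper's body presses on something with over 40 N, if the wrist force passes 120 N, or if a joint passes its speed limit or range.

## Working session

There is one attempt and no reset: what is moved stays moved. The work goes in short steps, Python scripts to look and compute and a shell command to move; the robot and the scene stay as the last step left them, time stands still between calls to the robot, and variables do not carry over. Pictures are saved under pics/ and viewed, and the job is handed in when it is done.

```bash
ls; mkdir -p pics; cat > h.py <<'E'
import numpy as np, cv2, pickle
from cell import manip
def grab(name,tag):
    f=manip.grab_frame(name); pickle.dump(f,open(f'pics/{tag}.pkl','wb'))
    cv2.imwrite(f'pics/{tag}.png',np.asarray(f['pixels'])[:,:,::-1]); return f
def load(tag): return pickle.load(open(f'pics/{tag}.pkl','rb'))
def ray(f,u,v,fish=False):
    x=(u-f['cx'])/f['fx']; y=(v-f['cy'])/f['fy']
    if fish:
        t=np.hypot(x,y); s=np.sin(t)/t if t>1e-9 else 1.; d=np.array([x*s,-y*s,-np.cos(t)])
    else: d=np.array([x,-y,-1.])
    d=np.array(f['rotation']).reshape(3,3)@d
    return np.array(f['position']),d/np.linalg.norm(d)
def onz(f,u,v,z,fish=False):
    p,d=ray(f,u,v,fish); return p+d*(z-p[2])/d[2]
def tri(rs):
    A=np.zeros((3,3));b=np.zeros(3)
    for p,d in rs:
        M=np.eye(3)-np.outer(d,d);A+=M;b+=M@p
    x=np.linalg.solve(A,b); return x,[np.linalg.norm((np.eye(3)-np.outer(d,d))@(x-p)) for p,d in rs]
def proj(f,P,fish=False):
    c=np.array(f['rotation']).reshape(3,3).T@(np.array(P)-np.array(f['position']))
    x,y,z=c[0],-c[1],-c[2]
    if fish:
        r=np.hypot(x,y);t=np.arctan2(r,z);k=t/r if r>1e-12 else 1
        return f['cx']+f['fx']*x*k,f['cy']+f['fy']*y*k
    return f['cx']+f['fx']*x/z,f['cy']+f['fy']*y/z
E
python3 - <<'E'
from h import *
for n in('scene','top','wrist'):
    f=grab(n,n+'0'); print(n,{k:np.round(v,4).tolist() for k,v in f.items() if k!='pixels'},[k for k in f])
s=manip.state(); print(s)
E
```

```text
pics
scene {'fx': 477.9293, 'fy': 477.9293, 'cx': 323.3109, 'cy': 243.126, 'position': [1.154, -0.3108, 0.7276], 'rotation': [0.7944, 0.3484, 0.1905, 0.4596]} ['pixels', 'fx', 'fy', 'cx', 'cy', 'position', 'rotation']
top {'fx': 525.0889, 'fy': 525.0889, 'cx': 328.411, 'cy': 235.5136, 'position': [0.3127, 0.0697, 1.0876], 'rotation': [0.7063, 0.0742, -0.0729, -0.7002]} ['pixels', 'fx', 'fy', 'cx', 'cy', 'position', 'rotation']
wrist {'fx': 371.6483, 'fy': 371.6483, 'cx': 314.6196, 'cy': 239.6549, 'position': [0.3177, -0.5435, 0.3732], 'rotation': [0.831, -0.115, 0.0756, -0.539]} ['pixels', 'fx', 'fy', 'cx', 'cy', 'position', 'rotation']
{'time_s': 0.15, 'q': array([-1.17098146e+00,  4.23716834e-01,  1.63049788e+00,  5.37408608e-06,
        1.08857031e+00, -1.89965930e-02]), 'joint_vel': array([-0.0011201 , -0.0020928 , -0.00279619,  0.00057589,  0.00078498,
        0.00046219]), 'joint_efforts': array([ 1.08262921e-03, -5.57769334e+01, -2.82016522e+01,  7.97933512e-05,
        4.73022097e-03,  5.24909456e-05]), 'tool_pos': array([ 0.25404656, -0.57061167,  0.24969857]), 'ee_rot': array([-0.14657725, -0.69158169, -0.14740578,  0.69173796]), 'contact_force': array([ 0.0272394 , -0.77658299,  0.30278171]), 'wrist_torque': array([-0.01451895, -0.001927  ,  0.03610819]), 'width': 0.08523087813221948}
```

Rotation is a quaternion; I'll fix the helper and view.

```bash
python3 - <<'E'
s=open('h.py').read()
s=s.replace("np.array(f['rotation']).reshape(3,3)","Rm(f)")
s+='''
from scipy.spatial.transform import Rotation as Ro
def Rm(f):
    w,x,y,z=f['rotation']; return Ro.from_quat([x,y,z,w]).as_matrix()
'''
open('h.py','w').write(s)
E
```

```text
(no output)
```

View pics/scene0.png

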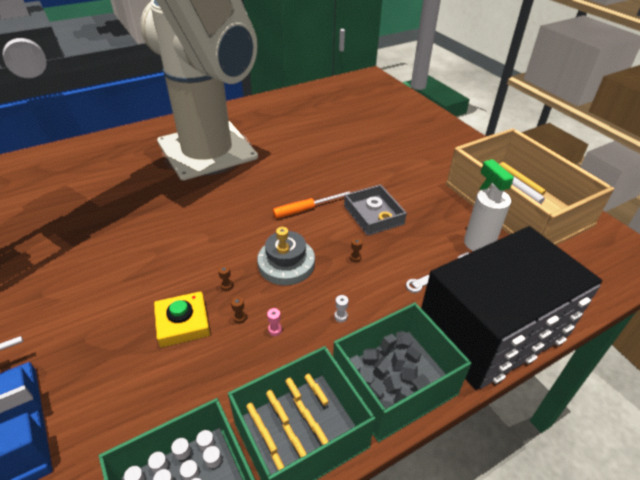

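View pics/top0.png

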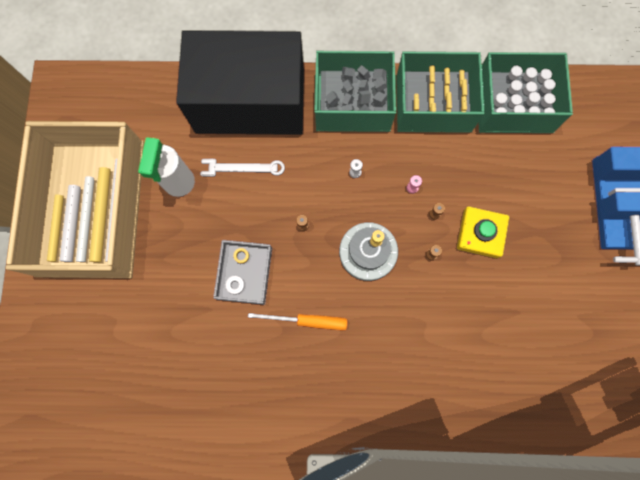

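View pics/wrist0.png

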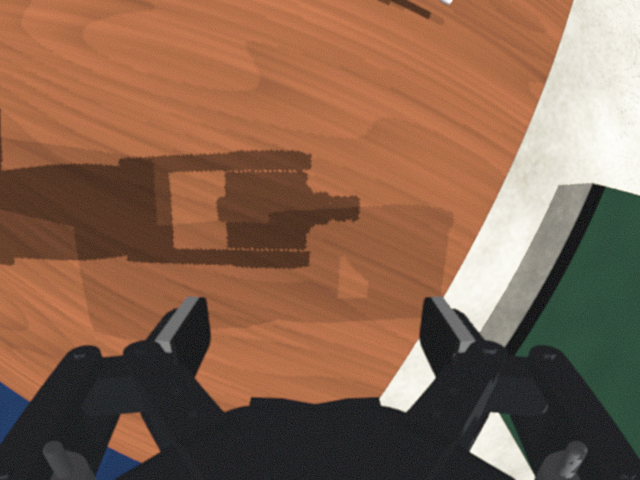

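The brass spindle stands on the platform at scene (283,238) / top (377,237). The look-alikes are brown at scene (356,250), (226,279) and (238,310), pink at (274,321), and steel (the spare) at (342,307). All of those stand on the bench. Next I'll confirm it in enlarged crops and measure.

```bash
python3 - <<'E'
from h import *
s=load('scene0');t=load('top0')
a=cv2.resize(s['pixels'][215:290,250:325],(390,390),interpolation=cv2.INTER_CUBIC)
b=cv2.resize(t['pixels'][215:290,330:405],(390,390),interpolation=cv2.INTER_CUBIC)
cv2.imwrite('pics/crop0.png',np.hstack([a,b])[:,:,::-1])
for n,uv,z in (('platform',(369,249),.06),('spindletop',(378,234),.112),('button',(487,230),.04),('console corner',(482,208),.03),('spare',(355,170),0),('pink',(414,189),0),('br1',(438,214),0),('br2',(434,257),0),('br3',(302,228),0),('tray',(243,272),.035),('sd handle',(347,323),.03),('spray',(175,180),.1)):
    print(n,onz(t,*uv,z).round(4))
for n,uv,z in (('platform',(286,249),.06),('spindletop',(283,230),.112),('button',(179,309),.04)):
    print(n,onz(s,*uv,z).round(4))
print(tri([ray(t,378,234),ray(s,283,230)]),tri([ray(t,487,230),ray(s,179,309)]))
E
```

```text
platform [ 0.5033 -0.0085  0.06  ]
spindletop [ 0.5228 -0.0218  0.112 ]
button [ 0.5486 -0.2514  0.04  ]
console corner [ 0.5977 -0.2465  0.03  ]
spare [0.6889 0.0161 0.    ]
pink [ 0.6469 -0.111   0.    ]
br1 [ 0.5917 -0.1609  0.    ]
br2 [ 0.4986 -0.1493  0.    ]
br3 [0.5586 0.1289 0.    ]
tray [0.4586 0.2444 0.035 ]
sd handle [0.3589 0.0341 0.03  ]
spray [0.6306 0.3751 0.1   ]
platform [ 0.5248 -0.0159  0.06  ]
spindletop [ 0.5237 -0.0198  0.112 ]
button [ 0.551  -0.2483  0.04  ]
(array([ 0.52329528, -0.02079029,  0.1120118 ]), [np.float64(0.0011297830845294994), np.float64(0.0011297830845294844)]) (array([ 0.54932809, -0.24987741,  0.0390929 ]), [np.float64(0.0017897339022000512), np.float64(0.001789733902200089)])
```

View pics/crop0.png

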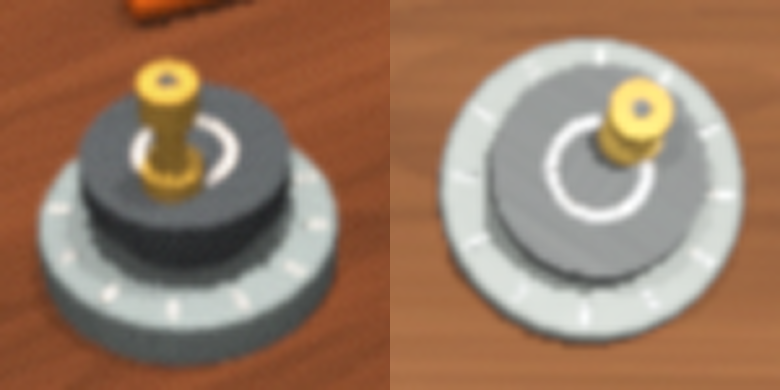

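Confirmed: the brass spindle is the one on the platform, off-centre across the white ring. Now I'll measure the ring and the spindle more carefully and work out the push direction.

```bash
cat >> h.py <<'E'
from scipy.optimize import least_squares
def masks(f):
    hsv=cv2.cvtColor(np.ascontiguousarray(f['pixels']),cv2.COLOR_RGB2HSV)
    H,S,V=hsv[...,0],hsv[...,1],hsv[...,2]
    return H,S,V
def circ(P,r=None):
    P=np.array(P)[:,:2];c=P.mean(0)
    if r is None:
        s=least_squares(lambda p:np.hypot(*(P-p[:2]).T)-p[2],[*c,.02],loss='soft_l1',f_scale=.001);return s.x
    s=least_squares(lambda p:np.hypot(*(P-p[:2]).T)-r,c,loss='soft_l1',f_scale=.001);return s.x
E
python3 - <<'E'
from h import *
c0=np.array([.507,-.01])
for tag in('top0','scene0'):
    f=load(tag);H,S,V=masks(f)
    pts=[];gold=[]
    for v in range(480):
        for u in range(640):
            P=onz(f,u,v,.06)
            r=np.hypot(*(P[:2]-c0))
            if r<.03:
                if S[v,u]<40 and V[v,u]>(205): pts.append(P)
    print(tag,len(pts),circ(pts),circ(pts,.0184))
    gm=((H>18)&(H<32)&(S>120)&(V>120)).astype(np.uint8)
    n,l,st,ce=cv2.connectedComponentsWithStats(gm)
    for i in range(1,n):
        u,v=ce[i]
        if st[i,4]>20 and np.hypot(*(onz(f,u,v,.09)[:2]-c0))<.05: print('gold',st[i],ce[i])
s=manip.state();w,x,y,z=s['ee_rot'];R=Ro.from_quat([x,y,z,w]).as_matrix();print(R.round(3))
f=load('wrist0');print('cam in tool',(R.T@(f['position']-s['tool_pos'])).round(4), (R.T@Rm(f)).round(3))
E
```

```text
top0 101 [ 0.50757108 -0.01003478  0.01850386] [ 0.5075169  -0.00999576]
gold [370 231  13  15 108] [376.09259259 238.87037037]
scene0 35 [ 0.50966987 -0.01040912  0.01818137] [ 0.50972367 -0.01052266]
gold [276 227  12  14 110] [281.59090909 232.74545455]
gold [277 243  12  11  72] [282.61111111 248.16666667]
[[-0.     0.407 -0.914]
 [ 0.001 -0.914 -0.407]
 [-1.    -0.001 -0.   ]]
cam in tool [-0.1235  0.001  -0.0692] [[ 0.001  0.273 -0.962]
 [ 1.    -0.001  0.   ]
 [-0.001 -0.962 -0.273]]
```

```bash
python3 -m creep '[[8,18,0,0,0,2],[24,54,0,0,0,5],[40,90,0,0,0,8],[57,128,0,0,0,11],[74,166,0,0,0,14],[91,204,0,0,0,17],[108,242,0,0,0,20],[125,280,0,0,0,23],[142,318,0,0,0,26],[159,356,0,0,0,29],[176,394,-5,0,0,31],[193,432,-15,0,0,31],[210,470,-25,0,0,31],[227,508,-35,0,0,31],[240,540,-45,0,0,31],[248,557,-50,0,0,31],[251,563,-50,0,0,31],[251,563,-50,0,0,31]]' 1
python3 - <<'E'
from h import *
grab('wrist','wrist1')
E
```

```text
time_s: 1.95
tool_pos: [0.5051, -0.0072, 0.1996]
ee_rot: [-0.327, -0.627, -0.327, 0.627]
contact_force: [0.1, -0.2, -1.2]
width: 0.0854
```

View pics/wrist1.png

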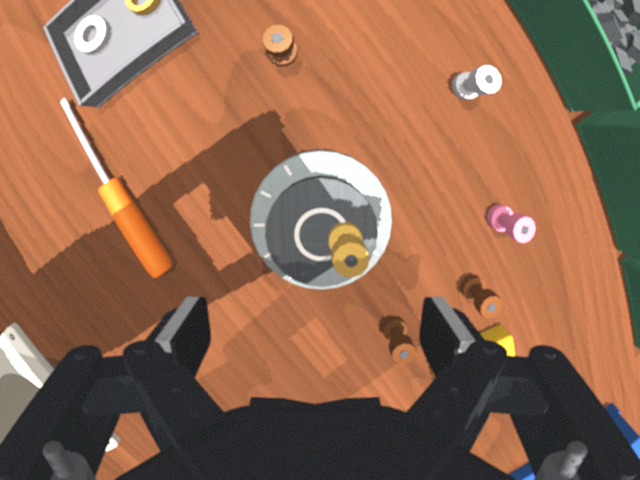

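The wrist view shows the ring centred at about (320,233), with the spindle foot at about (345,240) and its head at about (350,262). They lie nearly along the jaw axis, so I'll measure that direction.

```bash
python3 - <<'E'
from h import *
f=load('wrist1');H,S,V=masks(f)
im=f['pixels'][190:300,260:400]
cv2.imwrite('pics/c1.png',cv2.resize(im,(770,605)[:2],interpolation=cv2.INTER_CUBIC)[:600,:,::-1])
pts=[onz(f,u,v,.06,True) for v in range(200,265) for u in range(285,360) if S[v,u]<60 and V[v,u]>170 and np.hypot(u-320,v-233)<32]
print(len(pts),circ(pts),circ(pts,.0184))
gm=((H>15)&(H<35)&(S>120)&(V>90)).astype(np.uint8);gm[:190]=0;gm[300:]=0;gm[:,:290]=0;gm[:,390:]=0
vs,us=np.nonzero(gm);print(len(us),us.min(),us.max(),vs.min(),vs.max())
for v in range(vs.min(),vs.max()+1): 
    r=us[vs==v];print(v,r.min(),r.max(),end='; ')
E
```

```text
576 [ 0.50852748 -0.01199826  0.01841417] [ 0.50852083 -0.01198806]
1457 329 368 223 276
223 345 349; 224 338 351; 225 337 353; 226 335 355; 227 334 356; 228 333 357; 229 332 357; 230 331 358; 231 331 359; 232 330 359; 233 330 360; 234 330 360; 235 329 361; 236 329 361; 237 329 361; 238 329 361; 239 329 361; 240 329 361; 241 329 361; 242 329 361; 243 329 362; 244 329 362; 245 330 363; 246 330 363; 247 330 364; 248 331 364; 249 332 365; 250 332 365; 251 332 366; 252 332 366; 253 332 365; 254 332 367; 255 332 367; 256 333 367; 257 333 368; 258 333 368; 259 332 367; 260 332 367; 261 332 367; 262 332 367; 263 333 366; 264 333 366; 265 334 366; 266 335 366; 267 335 365; 268 336 364; 269 336 363; 270 337 363; 271 338 362; 272 339 361; 273 341 359; 274 342 356; 275 344 354; 276 350 351;
```

View pics/c1.png

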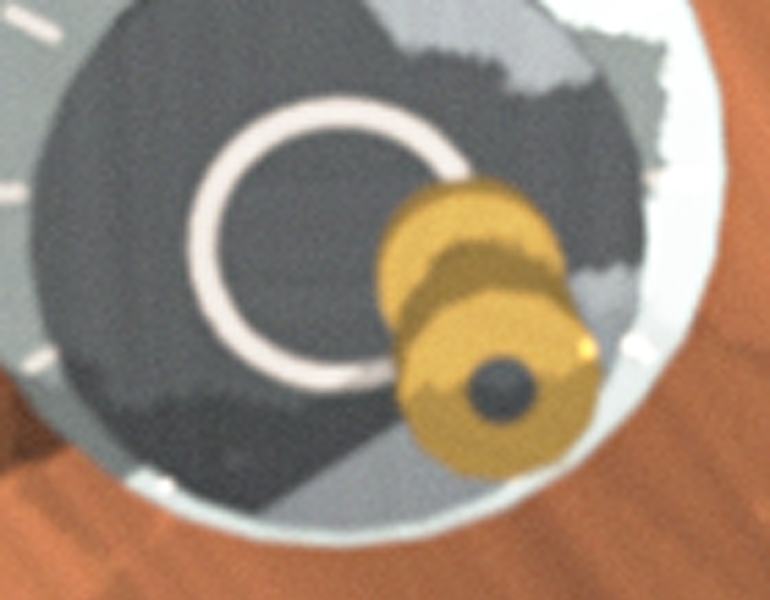

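```bash
python3 - <<'E'
from h import *
f=load('wrist1')
ft=[onz(f,u,v,.07,True) for u,v in [(329,237),(329.,241),(361.5,237),(361.5,241),(331,230),(358.5,230),(335,226),(355,226),(347,223)]]
hd=[onz(f,u,v,.112,True) for u,v in [(332,258),(368.3,258),(334,265),(366.5,265),(337,270),(363.3,270),(342,274),(356.5,274),(350.5,276.3)]]
F=circ(ft);Hd=circ(hd);print(F,Hd)
print('triang head', tri([ray(f,350.3,258.5,True),ray(load('top0'),378,234),ray(load('scene0'),283,230)]))
rc=np.array([.5085,-.0120])
s=manip.state();w,x,y,z=s['ee_rot'];R=Ro.from_quat([x,y,z,w]).as_matrix();yv=R[:2,1];zv=R[:2,2]
print(yv,zv)
for n,c in(('foot',F[:2]),('head',Hd[:2])):
    d=c-rc;print(n,d*1e3,'along y',d@yv*1e3,'along z',d@zv*1e3,'ang',np.degrees(np.arctan2(d[1],d[0])))
    e=c-s['tool_pos'][:2];print(' rel tcp y,z',e@yv*1e3,e@zv*1e3)
e=rc-s['tool_pos'][:2];print('ring rel tcp',e@yv*1e3,e@zv*1e3)
for z in(.19,.20):  # finger inner face tip estimates
  print(onz(f,425,298,z,True),onz(f,207,298,z,True))
E
```

```text
[ 0.52199228 -0.02204738  0.01169032] [ 0.52160562 -0.02257933  0.01085505]
triang head (array([ 0.52277877, -0.02121034,  0.11253584]), [np.float64(0.0013723073362380993), np.float64(0.0005605999832509085), np.float64(0.0018224258967272076)])
[ 0.81942199 -0.57318924] [-0.57318938 -0.81942287]
foot [ 13.49227968 -10.04738417] along y 16.814923156379734 along z 0.4994248997998637 ang -36.67419084019366
 rel tcp y,z 22.154291723353545 1.8180357650943189
head [ 13.1056223 -10.5793325] along y 16.802994650809453 along z 1.1569434271793617 ang -38.91172388421331
 rel tcp y,z 22.142363217783263 2.475554292473818
ring rel tcp 5.339368566973806 1.3186108652944546
[ 0.54623676 -0.02814026  0.19      ] [0.47368736 0.0223833  0.19      ]
[ 0.54616902 -0.02238618  0.2       ] [0.4790681  0.02434304 0.2       ]
```

```bash
python3 - <<'E'
from h import *
f=load('wrist1')
a=f['pixels'][280:400,140:260];b=f['pixels'][280:400,400:520]
cv2.imwrite('pics/c2.png',np.hstack([cv2.resize(a,(400,400)),cv2.resize(b,(400,400))])[:,:,::-1])
s=manip.state();w,x,y,z=s['ee_rot'];R=Ro.from_quat([x,y,z,w]).as_matrix()
for uv,Y in (((425,298),.0427),((438,297),.0427),((207,298),-.0427),((192,297),-.0427)):
    p,d=ray(f,*uv,True);p=R.T@(p-s['tool_pos']);d=R.T@d
    k=(Y-p[1])/d[1];print(uv,(p+k*d).round(4), 'at z=-11', (p+d*(-.011-p[2])/d[2]).round(4),'at z=+11',(p+d*(.011-p[2])/d[2]).round(4))
E
```

```text
(425, 298) [ 0.0013  0.0427 -0.011 ] at z=-11 [ 0.0014  0.0427 -0.011 ] at z=+11 [0.0484 0.0586 0.011 ]
(438, 297) [-0.0126  0.0427 -0.0177] at z=-11 [ 0.0019  0.0482 -0.011 ] at z=+11 [0.0492 0.0661 0.011 ]
(207, 298) [ 0.0093 -0.0427 -0.0072] at z=-11 [ 0.0011 -0.04   -0.011 ] at z=+11 [ 0.0481 -0.0554  0.011 ]
(192, 297) [-0.0079 -0.0427 -0.0154] at z=-11 [ 0.0015 -0.0462 -0.011 ] at z=+11 [ 0.0487 -0.064   0.011 ]
```

View pics/c2.png

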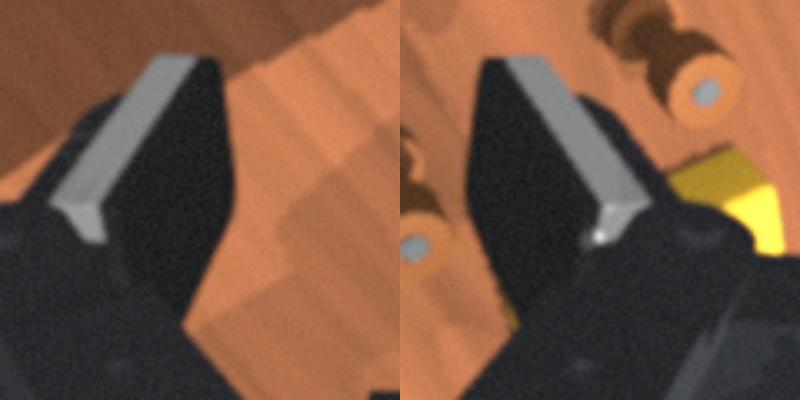

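```bash
python3 - <<'E'
from h import *
f=load('wrist1')
s=manip.state();w,x,y,z=s['ee_rot'];R=Ro.from_quat([x,y,z,w]).as_matrix()
for x in (0,.006,.019):
  for zz in (-.011,.011):
    print(x,zz,[np.round(proj(f,s['tool_pos']+R@np.array([x,Y,zz]),True),1) for Y in (-.0427,.0427)])
E
```

```text
0 -0.011 [array([199.5, 299. ]), array([425.9, 299.5])]
0 0.011 [array([206.3, 348.2]), array([419.2, 348.8])]
0.006 -0.011 [array([203.8, 292.6]), array([421.8, 293.1])]
0.006 0.011 [array([209.9, 340.6]), array([415.7, 341.2])]
0.019 -0.011 [array([212.1, 280.3]), array([413.8, 280.7])]
0.019 0.011 [array([217.1, 325.8]), array([408.8, 326.2])]
```

The open fingertips sit roughly 2–6 mm ahead of the TCP, as seen in the image and consistent with 19−13 mm. I'll descend in place, where the pushing finger is 8 mm clear of the foot, and then feel for the platform.

```bash
python3 -m creep '[[0,0,-15,0,0,0],[0,0,-35,0,0,0],[0,0,-55,0,0,0],[0,0,-75,0,0,0],[0,0,-92,0,0,0],[0,0,-106,0,0,0],[0,0,-116,0,0,0],[0,0,-123,0,0,0],[0,0,-127,0,0,0],[0,0,-129,0,0,0],[0,0,-129,0,0,0]]'
python3 - <<'E'
from h import *
grab('wrist','wrist2');f=grab('scene','scene2')
cv2.imwrite('pics/s2c.png',cv2.resize(f['pixels'][190:300,220:360],(770,600),interpolation=cv2.INTER_CUBIC)[:,:,::-1])
E
```

```text
time_s: 3.1
tool_pos: [0.5051, -0.0079, 0.071]
ee_rot: [-0.326, -0.627, -0.327, 0.627]
contact_force: [0.7, 0.2, -0.2]
width: 0.0854
```

View pics/wrist2.png

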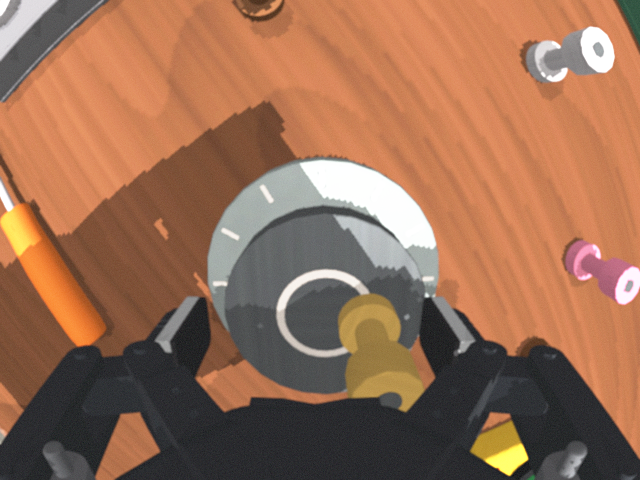

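View pics/s2c.png

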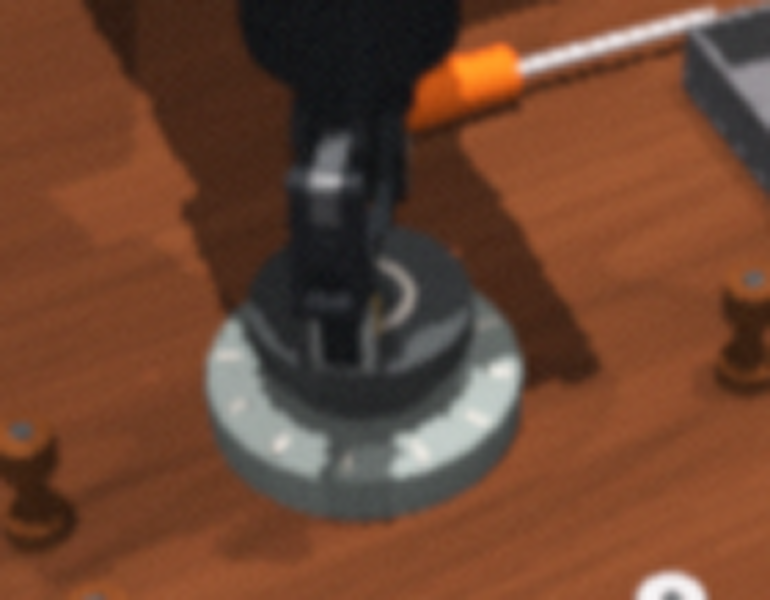

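The wrist view shows the foot at (370,321) with its right edge at about 400. The pushing finger's inner edge is at about (422,298–340), so there is clearance. Next I'll feel for the platform in small steps.

```bash
for i in 1 2 3; do python3 -m creep '[[0,0,-1,0,0,0],[0,0,-1,0,0,0]]' | grep -E 'pos|force'; done
```

```text
tool_pos: [0.5054, -0.0078, 0.0704]
contact_force: [-0.5, 0.1, 0.7]
tool_pos: [0.5054, -0.0077, 0.0694]
contact_force: [-0.9, 0.3, -0.8]
tool_pos: [0.5053, -0.0077, 0.0683]
contact_force: [0.1, -0.3, 0.7]
```

```bash
python3 -m creep '[[0,0,-1,0,0,0],[0,0,-1,0,0,0]]' | grep -E 'pos|force'; python3 -m creep '[[0,0,-1,0,0,0],[0,0,-1,0,0,0]]' | grep -E 'pos|force'
```

```text
tool_pos: [0.5052, -0.0078, 0.0672]
contact_force: [-0.1, 0.3, -0.4]
tool_pos: [0.5051, -0.0077, 0.066]
contact_force: [-0.5, 0.1, -0.5]
```

```bash
python3 -m creep '[[0,0,-1,0,0,0],[0,0,-1,0,0,0]]' | grep -E 'pos|force'; python3 - <<'E'
from h import *
grab('wrist','wrist3');f=grab('scene','scene3')
a=cv2.resize(f['pixels'][215:285,250:320],(400,400),interpolation=cv2.INTER_CUBIC)
g=load('wrist3');b=cv2.resize(g['pixels'][270:390,330:450],(400,400),interpolation=cv2.INTER_CUBIC)
cv2.imwrite('pics/c3.png',np.hstack([a,b])[:,:,::-1])
E
```

```text
tool_pos: [0.5052, -0.0077, 0.0657]
contact_force: [-2.7, -0.5, 9.4]
```

View pics/c3.png

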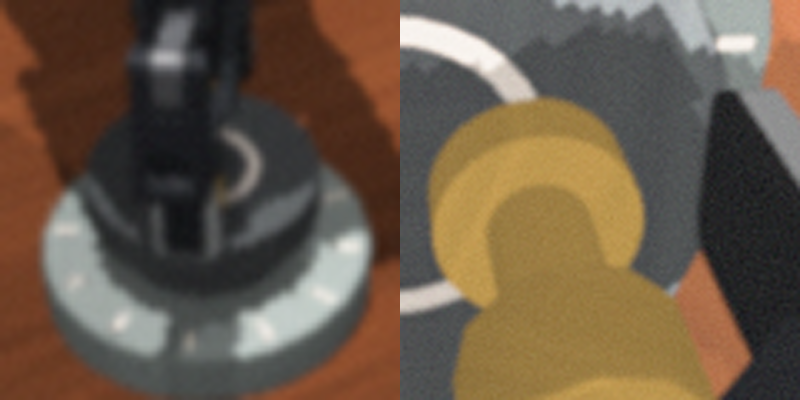

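Contact reads 9 N at TCP z = 65.7 mm, so the tip is 5.7 mm ahead of the TCP, which agrees with the 6 mm expected. I'll raise 2 mm and push slowly along (-0.82, 0.57).

```bash
python3 -m creep '[[0,0,2,0,0,0],[-1.6,1.1,2,0,0,0],[-3.3,2.3,2,0,0,0],[-4.9,3.4,2,0,0,0],[-5.7,4,2,0,0,0],[-6.6,4.6,2,0,0,0],[-7.4,5.2,2,0,0,0],[-8.2,5.7,2,0,0,0],[-9,6.3,2,0,0,0],[-9.8,6.9,2,0,0,0],[-10.7,7.5,2,0,0,0],[-11.5,8,2,0,0,0],[-11.5,8,2,0,0,0]]'
python3 - <<'E'
from h import *
grab('wrist','wrist4');f=grab('scene','scene4')
g=load('wrist4');cv2.imwrite('pics/c4.png',cv2.resize(g['pixels'][240:400,240:450],(780,594),interpolation=cv2.INTER_CUBIC)[:,:,::-1])
E
```

```text
time_s: 5.8
tool_pos: [0.4937, 0.0003, 0.0678]
ee_rot: [0.327, 0.627, 0.327, -0.627]
contact_force: [1.6, -1.3, 2.6]
width: 0.0856
```

View pics/c4.png

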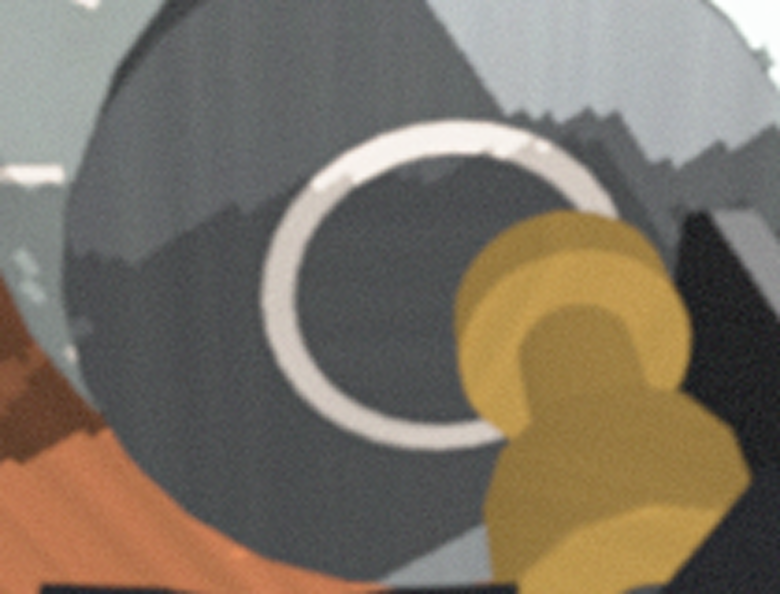

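```bash
cat > m.py <<'E'
from h import *
import sys
def meas(tag,pr=True):
    f=load(tag);H,S,V=masks(f)
    s=manip.state();w,x,y,z=s['ee_rot'];R=Ro.from_quat([x,y,z,w]).as_matrix()
    px=f['pixels'].astype(int)
    uc,vc=proj(f,[.5085,-.0115,.06],True)
    pts=[];
    sp=px.max(2)-px.min(2)
    for v in range(max(0,int(vc-60)),int(vc+60)):
        for u in range(int(uc-60),int(uc+60)):
            if S[v,u]<45 and V[v,u]>150:
                P=onz(f,u,v,.06,True)
                if .0150<np.hypot(P[0]-.5085,P[1]+.0115)<.0218: pts.append(P)
    rc=circ(pts,.0184)
    pts=[P for P in pts if abs(np.hypot(*(P[:2]-rc))-.0184)<.0025]; rc=circ(pts,.0184)
    gm=((H>15)&(H<35)&(S>110)&(V>80)).astype(np.uint8)
    n,l,st,ce=cv2.connectedComponentsWithStats(gm)
    # component nearest the platform
    best=min((i for i in range(1,n) if st[i,4]>300),key=lambda i:np.hypot(*(onz(f,*ce[i],.08,True)[:2]-rc)))
    m=l==best
    us=np.nonzero(m.any(0))[0];arc=[]
    for u in us:
        v=np.nonzero(m[:,u])[0].min()-.5; arc.append((u,v))
    arc=np.array(arc,float);vt=arc[:,1].min()
    rad=.012/np.linalg.norm(onz(f,arc[:,0].mean(),vt,.06,True)-onz(f,arc[:,0].mean()+1,vt,.06,True))
    A=arc[arc[:,1]<vt+rad*.6]
    P=[onz(f,u,v,.06,True) for u,v in A]
    fc=circ(P,.012); fr=circ(P)
    d=(fc-rc)*1e3
    print(tag,'ring',rc.round(4),len(pts),'foot',fc.round(4),'free r',fr.round(4),'off mm',d.round(2),'|',np.hypot(*d).round(2),'tool y,z',(d@R[:2,1]).round(2),(d@R[:2,2]).round(2))
if __name__=='__main__':
    for t in sys.argv[1:]: meas(t)
E
python3 m.py wrist1 wrist3 wrist4
```

```text
wrist1 ring [ 0.5086 -0.012 ] 636 foot [ 0.5212 -0.0243] free r [ 0.5209 -0.0247  0.0124] off mm [ 12.59 -12.29] | 17.6 tool y,z 17.36 2.86
wrist3 ring [ 0.5086 -0.0119] 1735 foot [ 0.5213 -0.0238] free r [ 0.5212 -0.0239  0.0121] off mm [ 12.7  -11.88] | 17.39 tool y,z 17.22 2.46
wrist4 ring [ 0.5086 -0.012 ] 1607 foot [ 0.5177 -0.0211] free r [ 0.5176 -0.0212  0.0121] off mm [ 9.06 -9.18] | 12.9 tool y,z 12.69 2.34
```

Foot is 12.9 mm off: 12.7 mm along the jaw axis and 2.3 mm sideways. It is upright and in contact. I'll continue the slow push straight along the measured offset.

```bash
python3 -m creep '[[-0.7,0.7,0,0,0,0],[-1.4,1.4,0,0,0,0],[-2.1,2.1,0,0,0,0],[-2.8,2.8,0,0,0,0],[-3.5,3.5,0,0,0,0],[-4.2,4.2,0,0,0,0],[-4.9,4.9,0,0,0,0],[-5.6,5.6,0,0,0,0],[-6.3,6.4,0,0,0,0],[-7,7.1,0,0,0,0],[-7.7,7.8,0,0,0,0],[-8.3,8.4,0,0,0,0],[-8.3,8.4,0,0,0,0]]'
python3 - <<'E'
from h import *
grab('wrist','wrist5')
g=load('wrist5');cv2.imwrite('pics/c5.png',cv2.resize(g['pixels'][240:400,240:450],(780,594),interpolation=cv2.INTER_CUBIC)[:,:,::-1])
E
python3 m.py wrist5
```

```text
time_s: 7.2
tool_pos: [0.4853, 0.0088, 0.0677]
ee_rot: [0.327, 0.627, 0.327, -0.627]
contact_force: [2.0, -0.7, 2.4]
width: 0.0855
wrist5 ring [ 0.5087 -0.0119] 1347 foot [ 0.5094 -0.0126] free r [ 0.5094 -0.0125  0.0119] off mm [ 0.68 -0.72] | 0.99 tool y,z 0.97 0.2
```

View pics/c5.png

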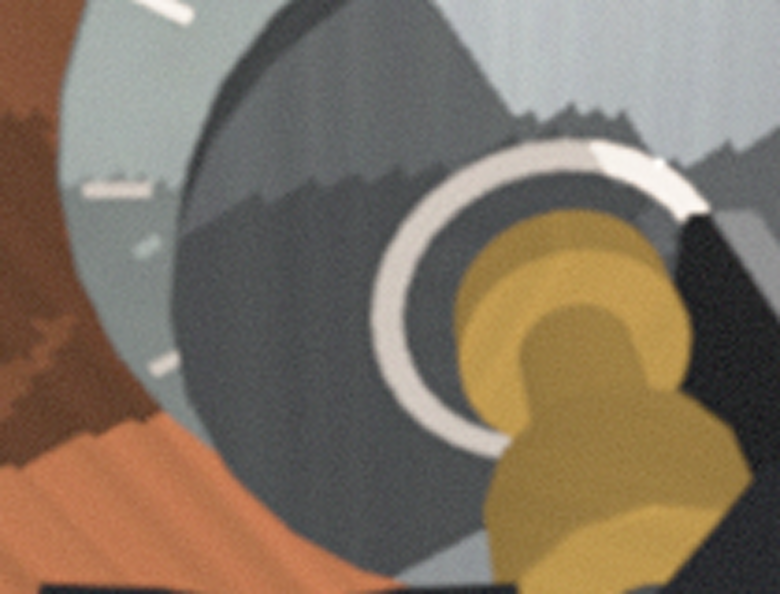

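1 mm off. I'll give it a last 0.8 mm nudge, back off straight along the face normal, and rise.

```bash
python3 -m creep '[[-0.3,0.3,0,0,0,0],[-0.6,0.6,0,0,0,0],[-0.6,0.6,0,0,0,0],[0.2,0,0,0,0,0],[1.8,-1.1,0,0,0,0],[4.3,-2.8,0,0,0,0],[7.6,-5.1,0,0,0,0],[9.2,-6.3,0,0,0,0],[9.2,-6.3,0,0,0,0],[9.2,-6.3,10,0,0,0],[9.2,-6.3,30,0,0,0],[9.2,-6.3,55,0,0,0],[9.2,-6.3,85,0,0,0],[9.2,-6.3,115,0,0,0],[9.2,-6.3,128,0,0,0],[9.2,-6.3,132,0,0,0],[9.2,-6.3,132,0,0,0]]'
python3 - <<'E'
from h import *
grab('wrist','wrist6');grab('scene','scene6');grab('top','top6')
g=load('wrist6');a=cv2.resize(g['pixels'][190:290,270:370],(390,390),interpolation=cv2.INTER_CUBIC)
g=load('scene6');b=cv2.resize(g['pixels'][215:290,250:325],(390,390),interpolation=cv2.INTER_CUBIC)
cv2.imwrite('pics/c6.png',np.hstack([a,b])[:,:,::-1])
E
python3 m.py wrist6
```

```text
time_s: 8.95
tool_pos: [0.4943, 0.0025, 0.1998]
ee_rot: [0.327, 0.627, 0.327, -0.627]
contact_force: [-0.2, 0.2, 0.6]
width: 0.0853
wrist6 ring [ 0.5085 -0.0119] 667 foot [ 0.5085 -0.012 ] free r [ 0.5087 -0.0119  0.0118] off mm [-0.   -0.16] | 0.16 tool y,z 0.09 0.13
```

View pics/c6.png

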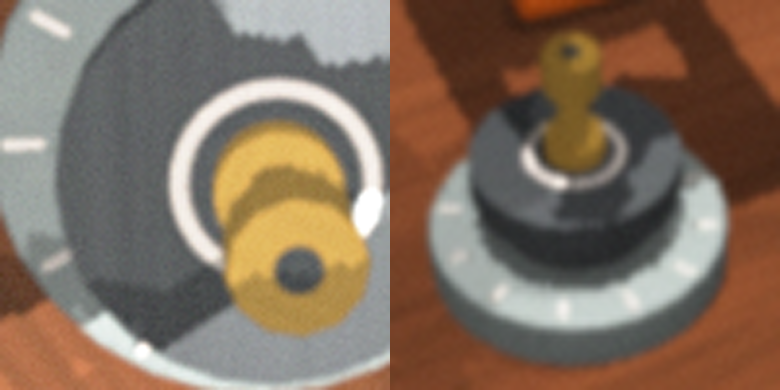

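View pics/wrist6.png

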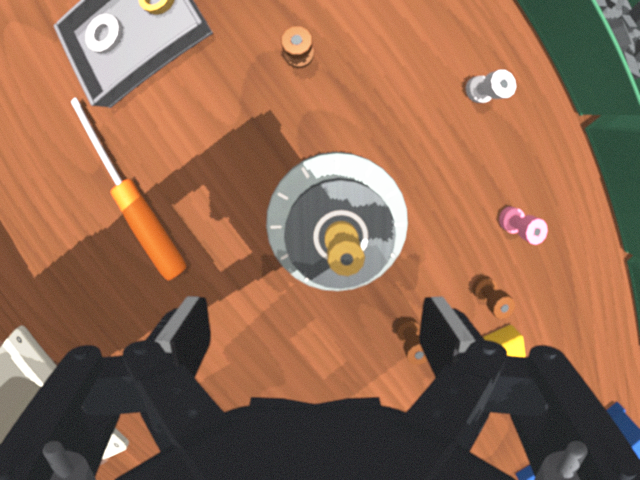

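The foot is centred to 0.2 mm: the ring shows dark metal all round and the spindle is upright. Next I'll move over the button with the fingers open so it can be measured.

```bash
python3 -m creep '[[3,-12,0,0,0,0],[9,-40,0,0,0,0],[17,-78,0,0,0,0],[26,-118,0,0,0,0],[34,-158,0,0,0,0],[42,-196,0,0,0,0],[49,-226,0,0,0,0],[54,-246,0,0,0,0],[55,-252,0,0,0,0],[55,-252,0,0,0,0]]'
python3 - <<'E'
from h import *
grab('wrist','wrist7')
E
```

```text
time_s: 10.1
tool_pos: [0.5482, -0.2498, 0.1978]
ee_rot: [-0.325, -0.626, -0.327, 0.628]
contact_force: [0.2, 0.8, 0.1]
width: 0.0851
```

View pics/wrist7.png

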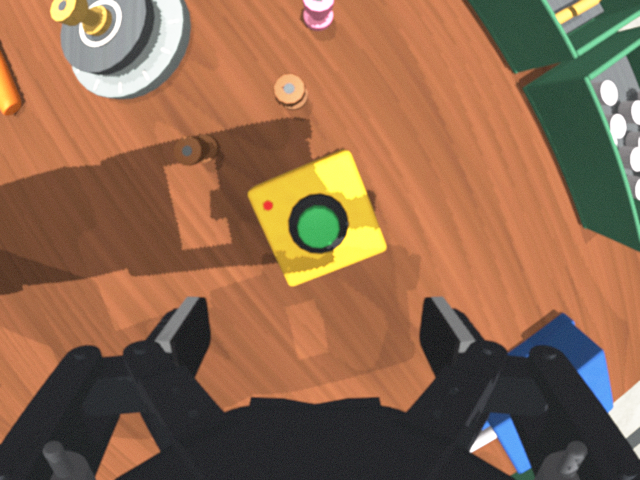

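The wrist view shows the green button at about (318,228) on the yellow box. I'll triangulate it with all three views.

```bash
python3 - <<'E'
from h import *
def g(tag,near):
    f=load(tag);H,S,V=masks(f);m=((H>50)&(H<85)&(S>120)&(V>60)).astype(np.uint8)
    n,l,st,ce=cv2.connectedComponentsWithStats(m)
    i=min((i for i in range(1,n) if st[i,4]>30),key=lambda i:np.hypot(*(ce[i]-near)));print(tag,st[i],ce[i]);return f,ce[i]
w,c=g('wrist7',(318,228));t,d=g('top0',(487,230));s,e=g('scene0',(179,309))
print(tri([ray(w,*c,True),ray(t,*d)]),tri([ray(w,*c,True),ray(s,*e)]),tri([ray(w,*c,True),ray(t,*d),ray(s,*e)]))
print(onz(w,*c,.038,True),manip.state()['tool_pos'])
E
```

```text
wrist7 [ 297  205   43   44 1434] [317.88354254 226.513947  ]
top0 [479 221  17  16 204] [486.90196078 228.60294118]
scene0 [169 301  19  16 239] [178.14225941 308.        ]
(array([ 0.5507511 , -0.2508621 ,  0.04302849]), [np.float64(0.00046957145063475), np.float64(0.0004695714506347423)]) (array([ 0.55114182, -0.25018439,  0.0441531 ]), [np.float64(0.0009556855809860543), np.float64(0.0009556855809860681)]) (array([ 0.55086174, -0.25020635,  0.04371326]), [np.float64(0.0009661401838555317), np.float64(0.00016540019640144338), np.float64(0.000977554006718481)])
[ 0.54992341 -0.25235584  0.038     ] [ 0.5481073  -0.24892101  0.19787055]
```

```bash
python3 -m creep '[[1,0,0,0,0,0],[2,-1,-5,0,0,0],[3,-1.5,-15,0,0,0],[3,-1.5,-32,0,0,0],[3,-1.5,-55,0,0,0],[3,-1.5,-78,0,0,0],[3,-1.5,-97,0,0,0],[3,-1.5,-109,0,0,0],[3,-1.5,-117,0,0,0],[3,-1.5,-121,0,0,0],[3,-1.5,-121,0,0,0]]' -1 20
python3 - <<'E'
from h import *
f=grab('scene','scene8')
cv2.imwrite('pics/c8.png',cv2.resize(f['pixels'][230:350,120:260],(700,600),interpolation=cv2.INTER_CUBIC)[:,:,::-1])
E
```

```text
time_s: 11.25
tool_pos: [0.5511, -0.2504, 0.0767]
ee_rot: [-0.326, -0.626, -0.328, 0.628]
contact_force: [0.2, -0.1, 1.0]
width: 0.0001
```

View pics/c8.png

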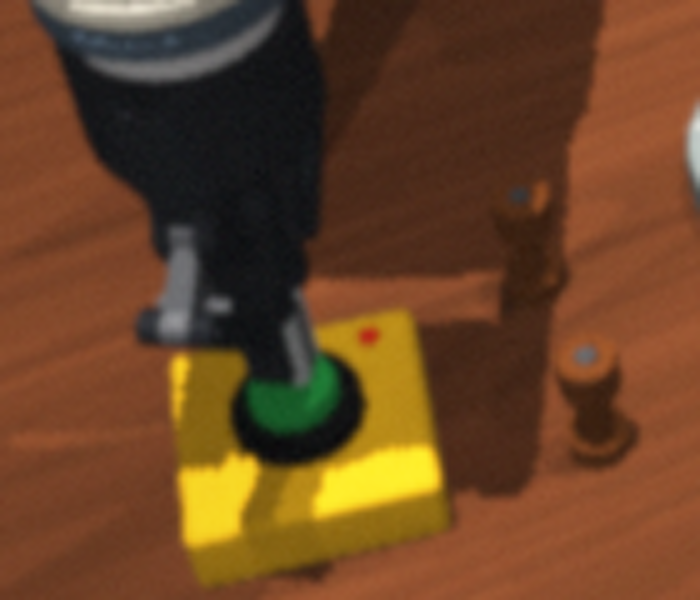

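The closed fingertips stand just above the button. I'll press in small steps and watch the force.

```bash
python3 -m creep '[[0,0,-4,0,0,0],[0,0,-8,0,0,0],[0,0,-11,0,0,0],[0,0,-11,0,0,0]]' | grep -E 'pos|force'; for i in 1 2 3; do python3 -m creep '[[0,0,-2,0,0,0],[0,0,-2,0,0,0]]' | grep -E 'pos|force'; done
```

```text
tool_pos: [0.552, -0.2508, 0.0664]
contact_force: [0.9, 0.3, 3.5]
tool_pos: [0.5521, -0.2508, 0.065]
contact_force: [-1.9, 1.1, 7.4]
tool_pos: [0.5522, -0.2509, 0.0648]
contact_force: [-4.0, 1.8, 17.5]
tool_pos: [0.5522, -0.2509, 0.0647]
contact_force: [-5.4, 2.0, 20.3]
```

```bash
python3 - <<'E'
from h import *
f=grab('scene','scene9');w=grab('wrist','wrist9');t=grab('top','top9')
cv2.imwrite('pics/c9.png',np.hstack([cv2.resize(f['pixels'][280:350,145:215],(390,390),interpolation=cv2.INTER_CUBIC),cv2.resize(w['pixels'][250:400,240:390],(390,390),interpolation=cv2.INTER_CUBIC)])[:,:,::-1])
print(manip.state()['contact_force'],manip.state()['tool_pos'],manip.state()['wrist_torque'])
E
```

```text
[-5.5454509   3.56200368 21.73780454] [ 0.55217865 -0.25089505  0.0647416 ] [ 0.44946606  0.92676633 -0.0482209 ]
```

View pics/c9.png

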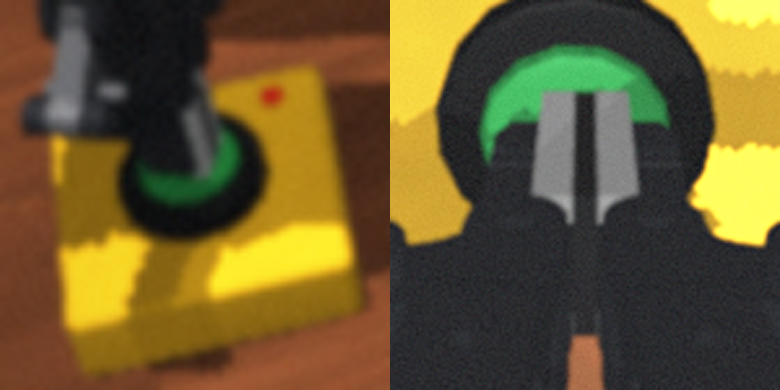

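```bash
python3 - <<'E'
from h import *
for tag in('scene0','scene6','scene8','scene9'):
    f=load(tag);H,S,V=masks(f);m=((H>45)&(H<90)&(S>90)&(V>40)).astype(np.uint8);m[:290]=0;m[330:]=0;m[:,:160]=0;m[:,200:]=0
    vs,us=np.nonzero(m);print(tag,len(us),us.min(),us.max(),vs.min(),vs.max(),[ (u,int(vs[us==u].max())) for u in range(us.min(),us.max()+1,3)])
for tag in('top0','top6','top9'):
    f=load(tag);H,S,V=masks(f);m=((H>45)&(H<90)&(S>90)&(V>40)).astype(np.uint8);m[:210]=0;m[250:]=0;m[:,:465]=0;m[:,510:]=0
    vs,us=np.nonzero(m);print(tag,len(us),us.min(),us.max(),vs.min(),vs.max())
w=load('wrist9');s=manip.state();wq,x,y,z=s['ee_rot'];R=Ro.from_quat([x,y,z,wq]).as_matrix()
# pad tip corners (z=-11)
for uv in((299.5,285),(331.5,285)):
    p,d=ray(w,*uv,True);p=R.T@(p-s['tool_pos']);d=R.T@d;print((p+d*(-.011-p[2])/d[2]).round(4))
a=[cv2.resize(load(t)['pixels'][285:335,150:210],(400,333),interpolation=cv2.INTER_CUBIC) for t in('scene8','scene9')]
cv2.imwrite('pics/c10.png',np.hstack(a)[:,:,::-1])
E
```

```text
scene0 254 169 187 301 316 [(169, 312), (172, 315), (175, 316), (178, 316), (181, 315), (184, 314), (187, 311)]
scene6 254 168 187 301 316 [(168, 309), (171, 314), (174, 316), (177, 316), (180, 316), (183, 314), (186, 312)]
scene8 196 169 187 301 316 [(169, 310), (172, 315), (175, 316), (178, 316), (181, 315), (184, 314), (187, 310)]
scene9 111 170 188 303 316 [(170, 313), (173, 315), (176, 316), (179, 316), (182, 315), (185, 313), (188, 308)]
top0 222 479 495 221 236
top6 223 479 495 221 236Traceback (most recent call last):
  File "<stdin>", line 7, in <module>
    return umr_minimum(a, axis, None, out, keepdims, initial, where)
ValueError: zero-size array to reduction operation minimum which has no identity
```

```bash
python3 - <<'E'
from h import *
w=load('wrist9');s=manip.state();wq,x,y,z=s['ee_rot'];R=Ro.from_quat([x,y,z,wq]).as_matrix()
for uv in((299.5,285),(331.5,285)):
    p,d=ray(w,*uv,True);p=R.T@(p-s['tool_pos']);d=R.T@d;print((p+d*(-.011-p[2])/d[2]).round(4))
a=[cv2.resize(load(t)['pixels'][285:335,150:210],(400,333),interpolation=cv2.INTER_CUBIC) for t in('scene8','scene9')]
cv2.imwrite('pics/c10.png',np.hstack(a)[:,:,::-1])
# button outline in wrist7 : side visible?
f=load('wrist7');cv2.imwrite('pics/c11.png',cv2.resize(f['pixels'][190:262,280:360],(667,600),interpolation=cv2.INTER_CUBIC)[:,:,::-1])
E
```

```text
[ 0.0134 -0.0051 -0.011 ]
[ 0.0134  0.0077 -0.011 ]
```

View pics/c10.png

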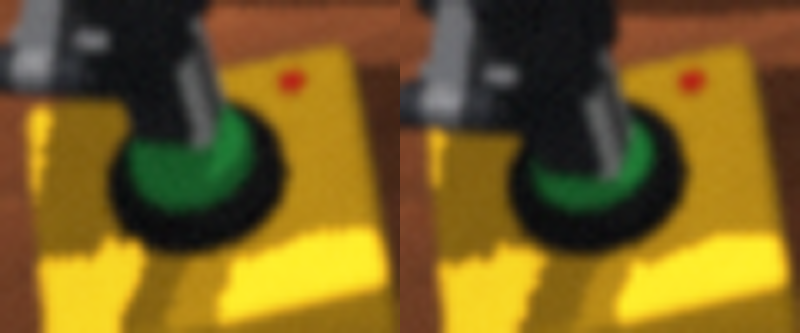

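View pics/c11.png

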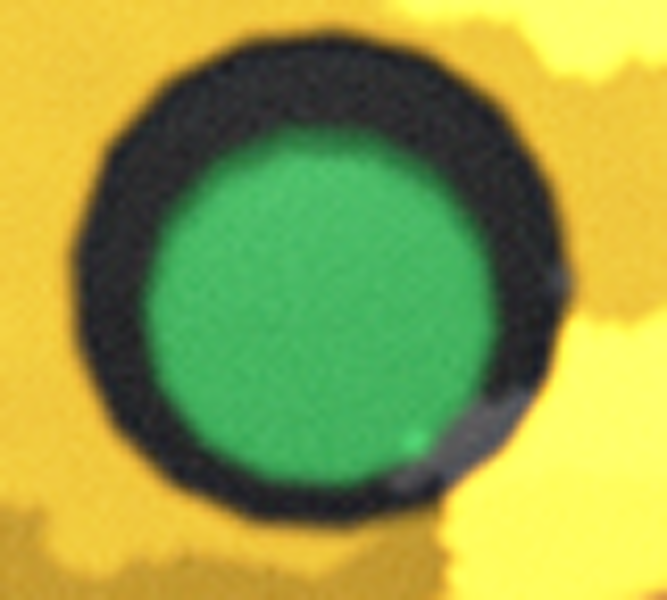

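The scene view shows that the green cap has sunk by about 3–4 px under the fingers, and the force has risen to a hard stop at 20 N. I'll release slowly and log the force to confirm the spring travel.

```bash
for i in 1 2 3 4 5 6; do python3 -m creep '[[0,0,1.5,0,0,0],[0,0,1.5,0,0,0]]' | grep -E 'pos|force'; done
```

```text
tool_pos: [0.5521, -0.2509, 0.0668]
contact_force: [-0.7, 0.4, 2.8]
tool_pos: [0.5521, -0.2509, 0.0682]
contact_force: [-0.5, -0.0, 2.7]
tool_pos: [0.5521, -0.2509, 0.0697]
contact_force: [0.6, 0.3, 1.8]
tool_pos: [0.552, -0.2508, 0.0711]
contact_force: [0.4, -0.2, 0.9]
tool_pos: [0.5518, -0.2508, 0.0725]
contact_force: [0.1, 0.3, 0.7]
tool_pos: [0.5518, -0.2507, 0.0741]
contact_force: [-0.6, -0.1, 0.5]
```

The spring force fades to zero over about 6 mm (64.8 to 71 mm), so the button went fully down and came back. I'll rise clear and do a last check.

```bash
python3 -m creep '[[0,0,8,0,0,0],[0,0,25,0,0,0],[0,0,50,0,0,0],[0,0,80,0,0,0],[0,0,105,0,0,0],[0,0,118,0,0,0],[0,0,122,0,0,0],[0,0,122,0,0,0]]'
python3 - <<'E'
from h import *
f=grab('scene','scene12');t=grab('top','top12')
a=cv2.resize(f['pixels'][215:290,250:325],(390,390),interpolation=cv2.INTER_CUBIC)
b=cv2.resize(t['pixels'][215:290,330:405],(390,390),interpolation=cv2.INTER_CUBIC)
cv2.imwrite('pics/c12.png',np.hstack([a,b])[:,:,::-1])
E
```

```text
time_s: 14.45
tool_pos: [0.5517, -0.2507, 0.1962]
ee_rot: [-0.326, -0.626, -0.327, 0.628]
contact_force: [-0.8, -0.1, -0.0]
width: 0.0002
```

View pics/c12.png

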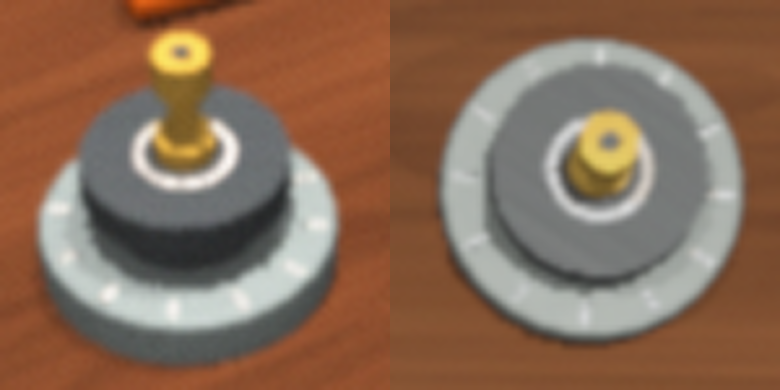

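View pics/scene12.png

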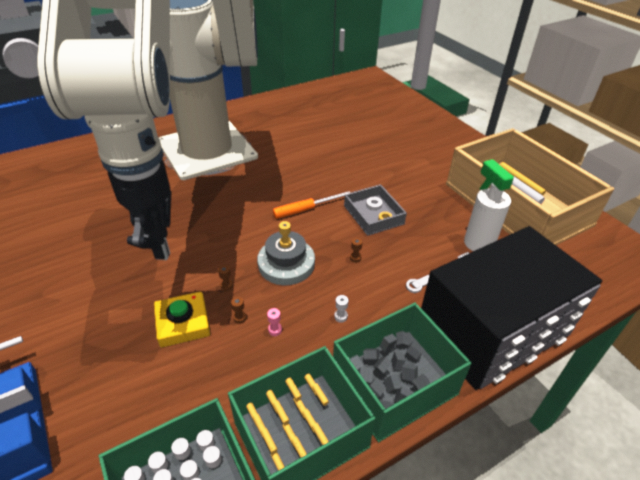

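The spindle stands upright in the middle of the ring at scene (285,245). The button is back up at (179,309), the bystanders haven't moved, and the arm is clear. Handing in.

```bash
python3 - <<'E'
from h import *
print(manip.hand_in())
E
```

```text
the job is handed in; nothing more can be done
None
```

The job is done and handed in. The brass spindle is centred in the white ring, the green button was pressed fully and released, and the whole run took about 14.5 s of the 45 s allowed.

**Pushing:** I slid the spindle about 17 mm in slow 1 mm steps with the inside of one open finger against its foot. I then backed off and rose clear.

**Centring check:** The wrist camera put the foot about 0.2 mm from the ring's centre. The scene view and the last top view show it upright with dark metal all round.

**Button check:** I pressed with the closed fingertips to a hard stop at about 20 N. On release the spring force faded to zero over about 6 mm, and the last scene picture shows the button back up. In that picture the other things look unmoved and the arm is clear of everything.

**One disagreement:** Triangulation from the cameras put the button top at about 44 mm. The fingers met it nearer 52 mm, so I relied on the force readings and the picture for the press.

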